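# Set out the chart easel's kickstand and hold the easel upright

## Task

The chart easel on the ward trolley is leaning forward on its stops with its kickstand folded up beside it. While the frame still leans there, flip the kickstand over the top so that it drops fully down behind the board; then take the frame by its top rail, bring it upright and keep holding it so, because it tips over by itself, and finish while still gripping it. Leave the bottles and other things on the trolley where they are.

Things in the scene. Friction and masses are not known exactly. Their poses are not given: they have to be found in the camera images.
- stand: foot plate of the chart easel, fixed to the trolley top: dark steel, 110 x 190 x 8 mm, with two hub blocks that carry the frame. Origin under its centre at the trolley top; its x axis points to the back of the easel (away from the board's printed face), y along the frame's hinge, z up. It carries the frame and the kickstand
- frame (a joint): tilt of the easel frame, rad: 0 upright, negative leans forward (towards -x of the stand, the robot's side), positive backward; stops at -0.35 and +0.10. Starts at the forward stop. Nearly free hinge, frame of 0.65 kg give or take 30 percent: let go, it tips over to the side it leans to; at upright it needs up to about 1 N at the rail
- frame_hinge (a point): middle of the frame's hinge line, 30 mm above the trolley top; hinge line along the stand's y
- rail_mid (a point): middle of the frame's top rail, on its centre line, 200 mm from the hinge. The frame is an inverted U of round steel tube 14 mm in diameter, 164 mm wide; rail straight for 114 mm along y. A blue chart board, 164 mm wide, covers its front from 20 to 136 mm above the hinge. Site z runs up along the uprights, x to the back
- kick_pivot (a point): pivot of the kickstand on the frame's side stub: 100 mm above the hinge and 115 mm to +y of the frame's middle; the kickstand turns about y in the plane through it, 34 mm outside the upright
- kick_foot (a point): centre of the kickstand's ball foot (rubber, 18 mm in diameter) at the end of its leg (round steel, 12 mm in diameter, 131 mm from pivot to foot centre, 0.09 kg). The leg is moved by gravity alone, with light friction; a push of a few tenths of a newton near the foot moves it; past the top it takes about 2 s to drop
- kickstand (a joint): angle of the kickstand on the frame, rad: 0 folded up (leg pointing up, leaning 0.15 rad farther forward than the frame), grows as it swings over the top, backward and down, to its stop at 2.79, fully down (leg pointing down and back, 0.5 rad from the uprights). With the frame at its forward stop the leg is straight up at 0.5: short of that it falls back, past it it drops
- bottle_a: brown glass bottle, 62 mm in diameter, 125 mm tall, standing behind the easel; origin under its centre
- bottle_b: the same kind of bottle, on the robot's right; origin under its centre
- bottle_c: the same kind of bottle, on the robot's right; origin under its centre
- tape: roll of white tape lying flat in front of the easel, 72 mm in diameter, 24 mm high; origin under its centre
- pump: white pump bottle, 72 mm in diameter, 175 mm tall, on the robot's left; origin under its centre
- cup: white plastic cup, 72 mm in diameter, 75 mm tall, on the robot's left; origin under its centre
- swabs: cardboard box of swabs, 120 x 70 x 45 mm, on the robot's left; origin under its centre

How it is judged (in metres and radians):
On the way, in this order (a step that is already met when the one before it is completed fails the run):
1. the kickstand is fully down while the frame still leans forward (value of joint kickstand above 2.6 rad and value of joint frame below -0.2 rad), for 0.2 s.
2. the frame is upright, gripped by its top rail, the kickstand still down (value of joint frame between -0.06 and 0.06 rad and value of joint kickstand above 2.6 rad and contact force between the fingers and stand above 3 N and x of the grasp point in the frame of rail_mid between -0.035 and 0.035 m and y of the grasp point in the frame of rail_mid between -0.085 and 0.085 m and z of the grasp point in the frame of rail_mid between -0.05 and 0.05 m), for 0.2 s.
At the end, for the whole second after the job is handed in: frame upright within 0.06 rad and still, gripped at its top rail (contact over 3 N; TCP within 35 mm before or behind the rail, 50 mm above or below, 85 mm along it from its middle); kickstand above 2.6 of 2.79 rad; each bystander within 30 mm of its start (all of step 2 and velocity of joint frame between -0.05 and 0.05 rad/s and distance of each of bottle_a, bottle_b, bottle_c, tape, pump, cup, swabs from where it was at the start of the episode below 0.03 m); the arm keeps its last pose, push and grip.
It fails at once if a bottle or another thing on the trolley is moved by 30 mm (distance of any of bottle_a, bottle_b, bottle_c, tape, pump, cup, swabs from where it was at the start of the episode above 0.03 m).
It also fails if it takes over 53 s, if anything falls off the work surface, if the arm or the gripper's body presses on something with over 40 N, if the wrist force passes 120 N, or if a joint passes its speed limit or range.

## Robot

A 6-joint arm with a two-finger parallel gripper is mounted at the origin on the work surface. World frame = base frame: x ahead of the robot, y to its left, z up, the work surface at z = 0. Lengths are in mm, angles in rad, forces in N, time in s.
With the tool pointing down it reaches from about 275 to 750 mm from the base axis. Payload 10.2 kg.
Tool frame: the origin (TCP) lies between the finger pads, 19 mm behind the fingertips; this is the grasp point; z points along the fingers, y is the line along which they close (so a half turn about z gives the same grasp; the last joint's range is limited). The gripper opens to 85 mm and grips with 20 to 120 N. Pads are 22 mm wide; open, the fingers measure 114 mm over their backs; the gripper's body (76 mm by 85 mm) begins 54 mm behind the grasp point. The pads swing forward as they close: fully open they stand 13 mm farther back than shut.
Start: joints at [-1.488, 0.313, 1.498, -0, 1.331, -0.223], TCP at [158.042, -500.654, 249.994] pointing down, gripper open.
Joint ranges: [-2.94, 2.94], [-0.97, 2.17], [0.19, 2.56], [-1.23, 4.37], [0.02, 3.11], [-2.88, 2.88]. Speed limits (rad/s): [2.39, 2.39, 3.01, 3.14, 3.14, 3.14].

## Interface

Orientations are given as a unit quaternion [w, x, y, z].
In Python, from rig import ctrl gives the robot as it stands.
- The arm moves only by the tool nudge_tcp, called after "Call:" by a JSON object that holds its "fn" and its "kwargs". Schema: {"type":"object","properties":{"plan":{"type":"array","items":{"type":"object","properties":{"dx":{"type":"number"},"dy":{"type":"number"},"dz":{"type":"number"},"wx":{"type":"number"},"wy":{"type":"number"},"wz":{"type":"number"}},"additionalProperties":false},"minItems":1,"maxItems":8},"jaw":{"type":"number"},"grip_n":{"type":"number"},"only":{"type":"string"},"quiet":{"type":"boolean"},"lines":{"type":"string"}},"required":["plan"],"additionalProperties":false}. plan is a list of rows, 1 to 8 of them, each an object with the fields dx, dy, dz (the shift in shares of 800 mm (1.0 is 800 mm)), wx, wy, wz (a rotation vector in shares of pi/2 rad (1.0 is pi/2 rad)); a field left out counts as zero; each row is the pose to reach, as a shift and turn from the pose commanded when the call began, along the tool's axes at that moment; what a row does not reach only later rows make up. A row lasts 1/10 s, in which the tool goes at most 50 mm and 0.15 rad, less where a joint would pass 70% of its speed; a pose out of reach is approached as far as the arm can. jaw is the opening from 0.0 (shut) to 1.0 (fully open), set as the call begins (left out keeps the last). The fingers move at their own pace and stop on an object; grip_n is the grip in N (left out, the last holds). Time passes only in rows, so rows that do not move let the fingers close. The tool returns the time, the measured TCP pose, the force, the opening and the grip force at its end. only (a regular expression) keeps the lines of the reply that match it, lines (a string "A,B") keeps lines A to B, and quiet returns only ok. Shift and turn numbers lie between -1 and 1, and a call with a number outside is refused. Input that does not fit is refused with a message, and nothing moves.
- ctrl.sense(): the state, without advancing time (a new reading comes with each control period).
- ctrl.capture(name): name is "scene" or "top"; returns the picture (420x560x3 uint8, red, green, blue); there is no depth.
- ctrl.calibration(name): a dict with "fx", "fy", "cx", "cy" (pixels), "position" and "attitude" of the camera in the world. Camera axes: x right, y down, z forward; pixel columns grow to the right and rows downward; lengths in mm; the calibration is good to about 2 mm. A picture is of the moment at which its call begins. calibration takes no time and is no camera call.
- ctrl.finish_job(): hands the job in; it is judged then, once.
The state is a dict: "time_s": time; "joints": joint angles; "dq": joint speeds; "tau": joint torques, N m; "eef_pos": TCP position; "ee_rot": TCP orientation; "force": force on the tool from outside, world axes, zero at the start; "wrist_torque": the same for the moment, N m; "grip_width": opening from 0.0 (shut) to 1.0 (fully open); "grip_force": force on a finger pad.
Only numpy, scipy, OpenCV 4.12 (cv2) and the standard library are available. Lean on these libraries where they do the work, as an engineer would, in place of code of your own. Each camera call takes 0.05 s, during which the arm holds its last target. There are 200 camera calls.

## Working session

There is one attempt and no reset: what is moved stays moved. The work goes in short steps, Python scripts to look and compute and a tool call to move; the robot and the scene stay as the last step left them, time stands still between calls to the robot, and variables do not carry over. Pictures are saved under pics/ and viewed, at most 10 in all, crops included, and the job is handed in when it is done.

```bash
ls; mkdir -p pics; python3 - <<'E'
from rig import ctrl
import cv2
for n in("scene","top"):
    im=ctrl.capture(n); cv2.imwrite(f"pics/{n}0.png",im[:,:,::-1]); print(n,ctrl.calibration(n))
print(ctrl.sense())
E
```

```text
pics
rig.py
scene {'fx': 425.42587434150244, 'fy': 425.42587434150244, 'cx': 275.4697407654444, 'cy': 211.27774051435762, 'position': array([1093.65353538, -802.98927932,  925.01324547]), 'attitude': array([-0.41090456,  0.86490331,  0.25846457, -0.12765488])}
top {'fx': 394.4880785125946, 'fy': 394.4880785125946, 'cx': 280.4367200696121, 'cy': 201.63055033845504, 'position': array([ 407.65857771,  -17.26531612, 1310.75919998]), 'attitude': array([-0.04147384,  0.71224617, -0.69905436,  0.04804483])}
{'time_s': 0.1, 'joints': array([-1.48840657e+00,  3.13368598e-01,  1.49834972e+00,  8.61297330e-06,
        1.33100667e+00, -2.23388119e-01]), 'dq': array([-0.00025138, -0.00221548, -0.00215778,  0.00081263,  0.00087922,
       -0.00045501]), 'tau': array([ 3.67385233e-03, -4.12895930e+01, -2.60141015e+01, -9.91760658e-05,
        3.00637170e-03, -7.44170592e-07]), 'eef_pos': array([ 158.02223451, -500.4366578 ,  249.50960579]), 'ee_rot': array([-5.64464572e-04,  9.88335232e-01,  1.52292967e-01,  4.40534538e-05]), 'force': array([ 0.51088689,  0.53012188, -0.09919513]), 'wrist_torque': array([ 0.00665776, -0.02915885, -0.00851336]), 'grip_force': 0.0, 'grip_width': 0.9987982026350342}
```

View pics/scene0.png

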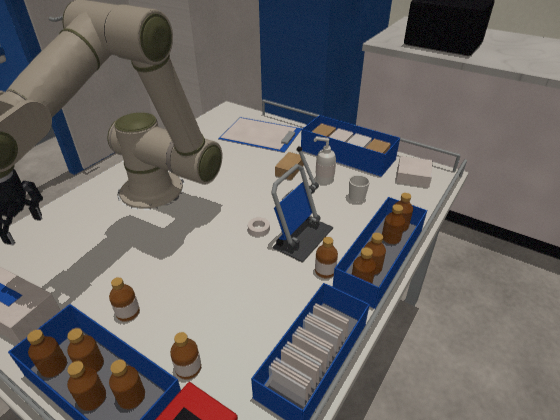

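View pics/top0.png

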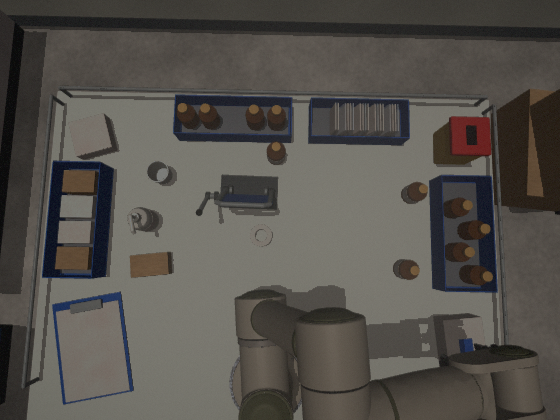

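The scene view shows the easel at about (300,205), with the kickstand's foot at about (301,155) on its far (+y) side. In the top view the base plate is at (248,192), the rail near (243,200) and the kick foot near (201,211). Bottle_a is close behind at (276,152). I'll enlarge both.

```bash
python3 - <<'E'
import cv2,numpy as np
a=cv2.imread("pics/scene0.png")[135:265,255:350]; b=cv2.imread("pics/top0.png")[165:230,185:290]
a=cv2.resize(a,None,fx=4,fy=4,interpolation=cv2.INTER_CUBIC);b=cv2.resize(b,None,fx=4,fy=4,interpolation=cv2.INTER_CUBIC)
o=np.zeros((520,800,3),np.uint8);o[:,:380]=a;o[:260,380:]=b
o=cv2.convertScaleAbs(o,alpha=1.5,beta=15)
cv2.imwrite("pics/crop0.png",o)
E
```

```text
(no output)
```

View pics/crop0.png

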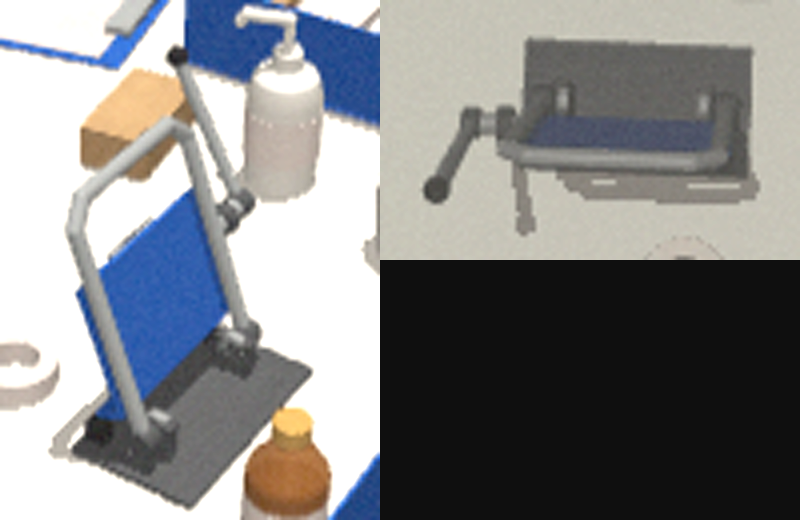

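The enlarged crop gives these original-pixel positions:

| Point | Scene | Top |
|---|---|---|
| Kick foot | (299.5,149) | (199,212) |
| Rail near corner | (275,186) | (269.5,205) |
| Rail far corner | (299.5,167.5) | (218.8,203) |
| Plate back edge | – | (221.8,175) to (278,177) |

Next I'll triangulate them.

```bash
cat > h.py <<'E'
import numpy as np
from rig import ctrl
from scipy.spatial.transform import Rotation as R
def ray(n,p):
    c=ctrl.calibration(n); q=np.array(c["attitude"])
    d=R.from_quat(q[[1,2,3,0]]).apply([(p[0]-c["cx"])/c["fx"],(p[1]-c["cy"])/c["fy"],1.])
    return np.array(c["position"]),d/np.linalg.norm(d)
def plane(n,p,z):
    o,d=ray(n,p); return o+d*(z-o[2])/d[2]
def tri(ps,pt):
    (a,u),(b,v)=ray("scene",ps),ray("top",pt)
    t=np.linalg.lstsq(np.c_[u,-v],b-a,rcond=None)[0]
    P,Q=a+u*t[0],b+v*t[1]; return (P+Q)/2,np.linalg.norm(P-Q)
E
python3 - <<'E'
from h import *
np.set_printoptions(precision=1,suppress=True)
for n,s,t in [("foot",(299.5,149),(199,212)),("pivot",(314,187),(207,195.3)),("railL",(299.5,167.5),(218.8,203)),("railR",(275,186.3),(269.5,205)),("railmid",(287.3,176.5),(244,204)),
  ("bottleA cap",(328,241),(276,146))]:
    print(n,*tri(s,t))
for p in [(221.8,175),(278,177)]: print("plate back",plane("top",p,8))
for p in [(355,262-0),(332,0)]: pass
print("plate scene",[plane("scene",(x/4+255,y/4+135),8) for x,y in [(311,371),(190,506),(72,450)]])
print("pump top",plane("top",(135,216),175),"tape",plane("top",(262,236),24),"cup",plane("top",(160,172),75))
E
```

```text
foot [513.  196.4 238.8] 3.574052600619594
pivot [574.3 196.8 117.2] 1.6015146390384274
railL [542.7 148.3 207.1] 3.9059931293352683
railR [541.3   7.7 220. ] 11.705069449549633
railmid [541.4  77.6 213.7] 6.559064498641834
bottleA cap [733.4  -9.7 120.5] 1.4798074906005914
plate back [659.9 170.3   8. ]
plate back [656.8 -18.2   8. ]
plate scene [array([666.7, 166.4,   8. ]), array([662. , -18.7,   8. ]), array([554.7, -16.8,   8. ])]
pump top [502.6 391.2 175. ] tape [457.9  30.1  24. ] cup [652.7 357.1  75. ]
```

Geometry agrees with the text:

| Item | World position (mm) |
|---|---|
| Hinge | x≈609, y≈77, yaw ≈ -0.02 |
| Kick pivot | (575, 194, 124) |
| Kick foot | (513, 196, 239) |
| Rail middle | (541, 77, 216) |

I'll go to a point in front of the foot, fingers shut, turned so the fingers close along stand x.

Careful with the scale: shifts go in shares of 800 mm and turns go in shares of pi/2 rad. That gives: -575 mm is -0.7188, 487 mm is 0.6088, -1.24 rad is -0.7894.

```bash
cat > go.py <<'E'
import sys
from h import *
# world target x y z -> shift in present tool axes; rotation to tool-down with y axis at yaw -0.02
t=np.array([float(v) for v in sys.argv[1:4]]); s=ctrl.sense(); q=np.array(s["ee_rot"])
C=R.from_quat(q[[1,2,3,0]]); a=-0.02
T=R.from_matrix(np.array([[-np.sin(a),np.cos(a),0],[np.cos(a),np.sin(a),0],[0,0,-1.]]).T) if 0 else R.from_matrix(np.c_[[-np.sin(a),np.cos(a),0],[np.cos(a),np.sin(a),0],[0,0,-1.]])
print("at",s["eef_pos"].round(1),"shift",C.inv().apply(t-s["eef_pos"]).round(1),"rot",(C.inv()*T).as_rotvec().round(3))
E
python3 go.py 450 195 236
```

```text
at [ 158.  -500.4  249.5] shift [ 487.8 -575.3   14.3] rot [-1.000e-03 -1.000e-03 -1.245e+00]
```

Call:
{"fn": "nudge_tcp", "kwargs": {"plan": [{"dx": 0.6088, "dy": -0.7188, "dz": 0.0175, "wz": -0.7894}, {"dx": 0.6088, "dy": -0.7188, "dz": 0.0175, "wz": -0.7894}, {"dx": 0.6088, "dy": -0.7188, "dz": 0.0175, "wz": -0.7894}, {"dx": 0.6088, "dy": -0.7188, "dz": 0.0175, "wz": -0.7894}, {"dx": 0.6088, "dy": -0.7188, "dz": 0.0175, "wz": -0.7894}, {"dx": 0.6088, "dy": -0.7188, "dz": 0.0175, "wz": -0.7894}, {"dx": 0.6088, "dy": -0.7188, "dz": 0.0175, "wz": -0.7894}, {"dx": 0.6088, "dy": -0.7188, "dz": 0.0175, "wz": -0.7894}], "jaw": 0, "grip_n": 40}}

```text
time_s: 0.9
eef_pos: [312.8, -129.9, 242.6]
ee_rot: [0.0, 0.728, 0.686, 0.0]
force: [1.2, -0.7, -0.1]
grip_width: -0.002
grip_force: 0.0
```

```bash
python3 go.py 450 195 236
```

```text
at [ 312.8 -129.9  242.6] shift [332.5 117.6   6.5] rot [ 0.    0.   -0.04]
```

In the tool's units: 332 mm is 0.415, 118 mm is 0.1475, -0.04 rad is -0.0255.

Call:
{"fn": "nudge_tcp", "kwargs": {"plan": [{"dx": 0.415, "dy": 0.1475, "dz": 0.0075, "wz": -0.0255}, {"dx": 0.415, "dy": 0.1475, "dz": 0.0075, "wz": -0.0255}, {"dx": 0.415, "dy": 0.1475, "dz": 0.0075, "wz": -0.0255}, {"dx": 0.415, "dy": 0.1475, "dz": 0.0075, "wz": -0.0255}, {"dx": 0.415, "dy": 0.1475, "dz": 0.0075, "wz": -0.0255}, {"dx": 0.415, "dy": 0.1475, "dz": 0.0075, "wz": -0.0255}, {"dx": 0.415, "dy": 0.1475, "dz": 0.0075, "wz": -0.0255}, {"dx": 0.415, "dy": 0.1475, "dz": 0.0075, "wz": -0.0255}]}}

```text
time_s: 1.7
eef_pos: [452.5, 195.8, 235.6]
ee_rot: [-0.001, 0.714, 0.7, -0.0]
force: [-0.4, -0.5, 0.7]
grip_width: 0.002
grip_force: 0.0
```

```bash
python3 go.py 450 195 236
python3 - <<'E'
from h import *
import cv2
ims=[ctrl.capture("scene")[115:275,225:385],ctrl.capture("top")[130:250,160:280]]
o=np.hstack([cv2.resize(i,(400,int(400*i.shape[0]/i.shape[1])),interpolation=cv2.INTER_CUBIC) for i in ims])
cv2.imwrite("pics/p1.png",cv2.convertScaleAbs(o[:,:,::-1],alpha=1.3))
E
```

```text
at [452.5 195.8 235.6] shift [-0.9 -2.5 -0.4] rot [-0.001 -0.001 -0.   ]
```

View pics/p1.png

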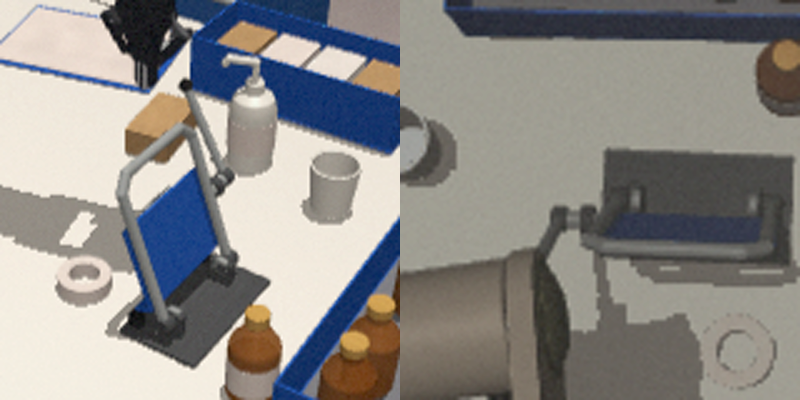

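The fingertips, at crop (145,85), are in front of the kick foot at (185,85). Now I'll push it backward over the top.

In the tool's units: 145 mm is 0.1813, 132 mm is 0.165.

Call:
{"fn": "nudge_tcp", "kwargs": {"plan": [{"dy": 0.025}, {"dy": 0.05}, {"dy": 0.075}, {"dy": 0.1}, {"dy": 0.125}, {"dy": 0.1475}, {"dy": 0.165}, {"dy": 0.1813}]}}

```text
time_s: 2.6
eef_pos: [597.4, 186.2, 236.9]
ee_rot: [0.0, 0.717, 0.697, -0.0]
force: [-0.3, 0.3, -0.0]
grip_width: -0.003
grip_force: 0.0
```

```bash
python3 go.py 605 195 236
python3 - <<'E'
from h import *
import cv2
ims=[ctrl.capture("scene")[115:275,225:385],ctrl.capture("top")[130:250,160:280]]
o=np.hstack([cv2.resize(i,(400,int(400*i.shape[0]/i.shape[1])),interpolation=cv2.INTER_CUBIC) for i in ims])
cv2.imwrite("pics/p2.png",cv2.convertScaleAbs(o[:,:,::-1],alpha=1.3))
E
```

```text
at [597.4 186.2 236.9] shift [9.  7.4 0.9] rot [-0.     0.    -0.007]
```

View pics/p2.png

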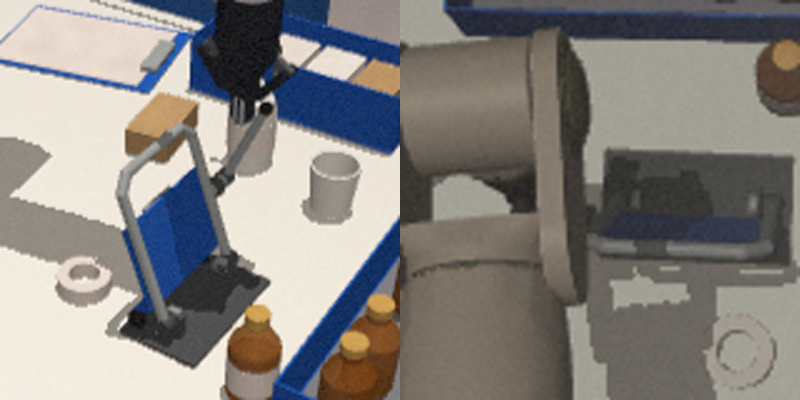

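The leg is past the top and leaning backward, with its foot at crop (265,108), and the frame still leans forward. I'll rise, let it drop, and move above the rail.

In the tool's units: -111 mm is -0.1388, -80 mm is -0.1, -0.35 rad is -0.2228.

Call:
{"fn": "nudge_tcp", "kwargs": {"plan": [{"dz": -0.05}, {"dz": -0.0938}, {"dx": -0.05, "dy": -0.0313, "dz": -0.0938}, {"dx": -0.1, "dy": -0.0625, "dz": -0.0938, "wx": -0.0637}, {"dx": -0.1388, "dy": -0.0925, "dz": -0.0938, "wx": -0.1273}, {"dx": -0.1388, "dy": -0.0925, "dz": -0.0938, "wx": -0.2228}, {"dx": -0.1388, "dy": -0.0925, "dz": -0.0938, "wx": -0.2228}, {"dx": -0.1388, "dy": -0.0925, "dz": -0.0938, "wx": -0.2228}]}}

```text
time_s: 3.5
eef_pos: [519.6, 78.7, 312.2]
ee_rot: [0.124, 0.705, 0.687, 0.121]
force: [1.0, 0.3, -0.0]
grip_width: -0.002
grip_force: 0.0
```

Call:
{"fn": "nudge_tcp", "kwargs": {"plan": [{}, {}, {}, {}, {}, {}, {}, {}], "jaw": 1}}

```text
time_s: 4.3
eef_pos: [520.2, 79.1, 311.6]
ee_rot: [0.125, 0.705, 0.688, 0.122]
force: [-0.4, 0.1, -0.3]
grip_width: 0.997
grip_force: 0.0
```

```bash
python3 go.py 520 77 272
python3 - <<'E'
from h import *
import cv2
ims=[ctrl.capture("scene")[115:275,225:385],ctrl.capture("top")[130:250,160:280]]
o=np.hstack([cv2.resize(i,(400,int(400*i.shape[0]/i.shape[1])),interpolation=cv2.INTER_CUBIC) for i in ims])
cv2.imwrite("pics/p3.png",cv2.convertScaleAbs(o[:,:,::-1],alpha=1.3))
E
```

```text
at [520.2  79.1 311.6] shift [ -2.1 -13.7  37.2] rot [ 0.35   0.001 -0.005]
```

View pics/p3.png

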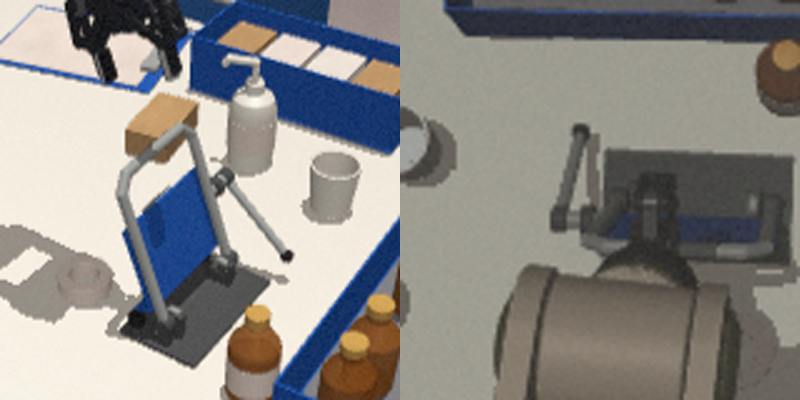

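The leg has dropped behind the board, with its foot at scene crop (289,256) and top crop (581,131). I'll check its angle and compute the descent.

```bash
python3 - <<'E'
from h import *
f,e=tri((225+289/2.5,115+256/2.5),(160+181/3.333,130+131/3.333)); print("foot",f.round(1),e, "world angle",np.arctan2(f[0]-575,f[2]-124)+.5)
s=ctrl.sense();q=s["ee_rot"];C=R.from_quat(q[[1,2,3,0]])
print("shift to rail",C.inv().apply(np.array([541,77,217])-s["eef_pos"]))
E
```

```text
foot [675.5 193.3  36.2] 6.047524704587601 world angle 2.788944171609418
shift to rail [ -1.54638666 -12.82294979  96.03613233]
```

Kickstand is at 2.79, fully down. Descend along the frame's line and grip the rail.

Call:
{"fn": "nudge_tcp", "kwargs": {"plan": [{"dy": -0.0163}, {"dx": -0.0013, "dy": -0.0163, "dz": 0.0313}, {"dx": -0.0013, "dy": -0.0163, "dz": 0.0625}, {"dx": -0.0013, "dy": -0.0163, "dz": 0.0875}, {"dx": -0.0013, "dy": -0.0163, "dz": 0.1063}, {"dx": -0.0013, "dy": -0.0163, "dz": 0.12}, {"dx": -0.0013, "dy": -0.0163, "dz": 0.12}, {"dx": -0.0013, "dy": -0.0163, "dz": 0.12}]}}

```text
time_s: 5.2
eef_pos: [541.0, 77.6, 217.4]
ee_rot: [0.125, 0.705, 0.688, 0.122]
force: [0.7, 0.6, -0.1]
grip_width: 1.001
grip_force: 0.0
```

Call:
{"fn": "nudge_tcp", "kwargs": {"plan": [{}, {}, {}, {}, {}, {}, {}, {}], "jaw": 0, "grip_n": 30}}

```text
time_s: 6.0
eef_pos: [540.8, 77.6, 217.1]
ee_rot: [0.125, 0.705, 0.688, 0.122]
force: [-1.9, -0.2, 3.7]
grip_width: 0.148
grip_force: 29.3
```

```bash
python3 - <<'E'
from h import *
import cv2
s=ctrl.sense();print(s["eef_pos"],s["ee_rot"],s["force"],s["grip_width"],s["grip_force"])
ims=[ctrl.capture("scene")[115:275,225:385],ctrl.capture("top")[130:250,160:280]]
o=np.hstack([cv2.resize(i,(400,int(400*i.shape[0]/i.shape[1])),interpolation=cv2.INTER_CUBIC) for i in ims])
cv2.imwrite("pics/p4.png",cv2.convertScaleAbs(o[:,:,::-1],alpha=1.3))
E
```

```text
[540.83983232  77.56014931 217.11834984] [0.12472529 0.7049306  0.68754967 0.121622  ] [-1.85918563 -0.21287246  3.65677225] 0.14802633603680007 29.339529275894165
```

View pics/p4.png

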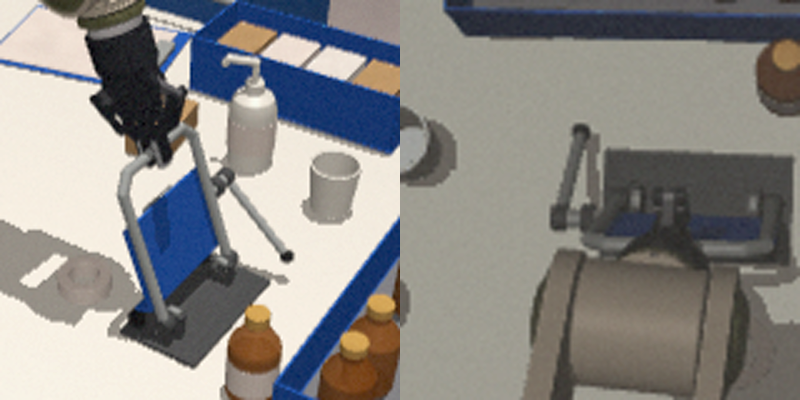

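The rail is firmly held at crop (155,155), opening ≈12.6 mm, and the TCP is 200 mm from the estimated hinge. Now I'll swing the tool 0.35 rad about the hinge.

In the tool's units: 68.6 mm is 0.0858, 64.8 mm is 0.081, 0.35 rad is 0.2228.

Call:
{"fn": "nudge_tcp", "kwargs": {"plan": [{"dy": 0.0125, "dz": 0.0003, "wx": 0.0318}, {"dy": 0.025, "dz": 0.0013, "wx": 0.0637}, {"dy": 0.0374, "dz": 0.0028, "wx": 0.0955}, {"dy": 0.0496, "dz": 0.005, "wx": 0.1273}, {"dy": 0.0619, "dz": 0.0078, "wx": 0.1592}, {"dy": 0.0739, "dz": 0.0111, "wx": 0.191}, {"dy": 0.081, "dz": 0.0135, "wx": 0.2101}, {"dy": 0.0858, "dz": 0.0151, "wx": 0.2228}], "grip_n": 40}}

```text
time_s: 6.9
eef_pos: [610.0, 76.1, 228.6]
ee_rot: [-0.001, 0.716, 0.698, -0.0]
force: [0.5, 2.5, 1.0]
grip_width: 0.148
grip_force: 39.3
```

Call:
{"fn": "nudge_tcp", "kwargs": {"plan": [{}, {}, {}, {}, {}, {}, {}, {}]}}

```text
time_s: 7.7
eef_pos: [609.2, 76.1, 228.7]
ee_rot: [-0.0, 0.716, 0.698, -0.0]
force: [-0.3, 4.3, -5.7]
grip_width: 0.147
grip_force: 38.9
```

```bash
python3 - <<'E'
from h import *
import cv2
a=ctrl.capture("scene");b=ctrl.capture("top");cv2.imwrite("pics/end_full.png",a[:,:,::-1])
ims=[a[115:275,225:385],b[130:250,160:280]]
o=np.hstack([cv2.resize(i,(400,int(400*i.shape[0]/i.shape[1])),interpolation=cv2.INTER_CUBIC) for i in ims])
cv2.imwrite("pics/p5.png",cv2.convertScaleAbs(o[:,:,::-1],alpha=1.3))
E
```

```text
(no output)
```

View pics/p5.png

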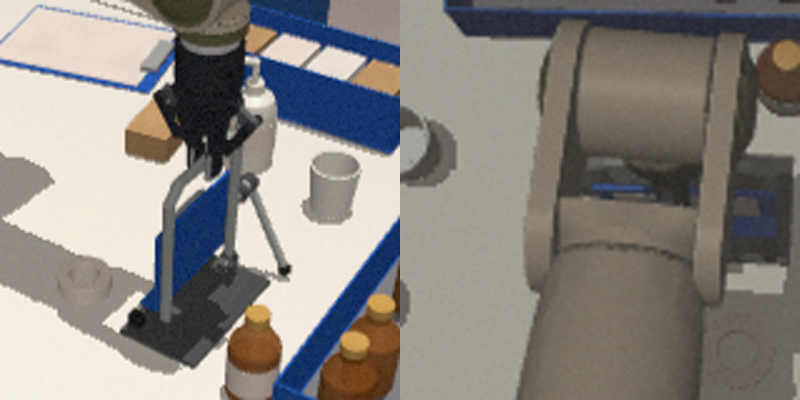

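The frame stands upright in the grip and the leg is down behind, with its foot at crop (285,269). I'll check the tilt from pixels: near upright from crop (167,312) up to (169,200).

```bash
python3 - <<'E'
from h import *
def on_y(p,y):
    o,d=ray("scene",(225+p[0]/2.5,115+p[1]/2.5)); return o+d*(y-o[1])/d[1]
a,b=on_y((167,312),2),on_y((169,200),2)
print(a,b,"tilt",np.arctan2(b[0]-a[0],b[2]-a[2]))
p,f=on_y((248,184),192),on_y((285,269),192)
print(p,f,"leg world",np.arctan2(f[0]-p[0],f[2]-p[2]),"expected 2.64")
E
```

```text
[610.71645475   2.          54.16706432] [610.19892239   2.         221.82578548] tilt -0.003086810619322207
[612.57230762 192.         128.59913714] [675.64748843 192.          15.83630095] leg world 2.6315905894127063 expected 2.64
```

Tilt is ≈ 0 and the kickstand ≈ 2.78, so I'm handing in.

```bash
python3 -c "
from rig import ctrl
s=ctrl.sense();print(s['time_s'],s['grip_force'],abs(s['dq']).max());print(ctrl.finish_job())"
```

```text
7.8 38.91241371631622 0.0015163574544360457
the job is handed in; nothing more can be done
None
```

I handed the job in at 7.8 s with the kickstand fully down (about 2.78 rad), the frame upright (tilt about 0) and the top rail still gripped at about 39 N; I did not re-measure the bottles and other things, but none looked moved in the close-up views, and no verdict was returned.

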